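Release a carriage down the feed rails and catch it softly so that its posts stay standing

TASK

Lift the red gate fully up and leave it up, so that the blue carriage rolls down the sloping rails and out from under the wire guard; catch it softly on the fingers at its nose, so gently that the two brass posts standing loose on it stay upright, and bring it to rest with its nose over the yellow stretch before it can run off the open end. Do not touch the posts, leave the pliers, tape and bottle alone, and finish while still holding the carriage there.

Things in the scene. Friction and masses are not known exactly. Their poses are not given: they have to be found in the camera images.
- rack: Fixed feed rack on a plywood base 700 x 150 x 15 mm. Origin on the table; +x level, downhill, +y across, +z up. Two steel rails (10 mm rods, centre lines at y = +-30 mm) run from x = -280 to an open end at x = 300 mm, falling 0.052 rad. The axle line of the carriage lies at z = 75 mm - 0.052 x, 33 mm above the rails' centre lines. Past the end: a tray with 45 mm high rim, to x = 400 mm.
- exit (a point): Downhill end of the wire guard, on the axle line (rack x = 70 mm), axes as the rack's. The guard runs from the gate to here: rods along the rails 38 mm above the axle line, too close for a finger (the posts pass through the 21 mm middle gap), bearers up to 61 mm to either side. Downhill of here the rails are open from above.
- carriage: Blue carriage 163 mm long on four wheels of 56 mm diameter, 74 mm over the wheels. Origin on the axle line at mid length; its x is level, downhill. Deck 40 mm wide, top 6 mm above the origin. Nominal 0.5 kg + 0.16 kg axles + 0.16 kg posts. Free, it starts with about 0.25 m/s2, is at the exit after about 1.4 s with about 0.16 m/s and tends to about 0.18 m/s.
- nose (a point): Middle of the flat upright front face of the carriage, on the axle line, 85 mm ahead of the carriage's origin; axes as the carriage's. The nose plate is 44 mm wide, 10 mm thick, and reaches from 14 mm below to 22 mm above this point; the rails' tops lie 28 mm below it.
- post0: Rear brass post, 14 mm in diameter, 110 mm high, 80 g, standing loose on the deck 55 mm behind the carriage's origin. Origin: centre of its foot, z up. It topples if the carriage's speed jumps by about 0.1 m/s or if it is braked for long at 1 m/s2; jumps under 0.05 m/s and braking below 0.4 m/s2 are safe.
- post1: Front brass post, the same, 25 mm behind the carriage's origin (110 mm behind the nose).
- gate (a joint): Lift of the gate, m: 0 = down, the carriage at rest leaning on it with its nose at rack x = -100 mm; 0.045 = top stop. The carriage is free from about 0.015. It goes straight up, takes about 4.5 N and stays where it is left. Its grey portal, 134 mm wide, stands at rack x = -96 mm, 216 mm high above the table.
- gate_handle (a point): Centre of the red handle block on top of the gate, 251 mm above the table when down; 44 mm along rack x, 22 mm along rack y, 22 mm high; it rises with the gate. The portal's top lies 35 mm below it.
- mark (a point): Middle of the 30 mm long yellow stretch of both rails (rack x = 220 to 250 mm), on the axle line: where the carriage's nose shall come to rest. Axes as the rack's.
- pliers: Red-handled pliers lying on the bench, 165 x 80 x 18 mm; leave alone.
- tape: Roll of paper tape, 100 mm in diameter, 45 mm high; leave alone.
- glue: White bottle with red cap, 54 mm in diameter, 150 mm high; leave alone.
Mind the look-alikes: they are no part of the job. Leave any purple or turquoise look-alike of the carriage alone.

How it is judged (in metres and radians):
On the way, in this order (a step that is already met when the one before it is completed fails the run):
1. the gate is lifted clear (value of joint gate above 0.035 m), for 0.1 s.
2. the carriage's nose rolls out from under the guard (x of nose in the frame of exit above 0 m), for 0.1 s.
3. the carriage rests against the fingers, nose over the yellow stretch, for 2 s (x of nose in the frame of mark between -0.015 and 0.015 m and linear speed of carriage below 0.03 m/s and contact force between the fingers and carriage above 0.02 N), for 2 s.
At the end, for the whole second after the job is handed in: The gate is up (above 35 mm); the carriage stands on the rails with its nose within 15 mm of the middle of the yellow stretch, at rest (below 0.03 m/s), held by the fingers (more than 0.02 N); both posts stand upright on its deck (all of step 3 and y of nose in the frame of mark between -0.01 and 0.01 m and z of nose in the frame of mark between -0.01 and 0.01 m and angle between each of post0, post1's own z axis and vertical below 0.15 rad and z of each of post0, post1 in the frame of carriage above 0.002 m and value of joint gate above 0.035 m); the arm keeps its last pose, push and grip.
It fails at once if a brass post tips over (angle between any of post0, post1's own z axis and vertical above 0.35 rad).
It fails at once if the robot touches a post (contact force between any of the fingers, the arm and post0 above 0.3 N or contact force between any of the fingers, the arm and post1 above 0.3 N).
It fails at once if the carriage runs off the open end of the rails (x of nose in the frame of rack above 0.31 m).
It fails at once if a bystander is moved (distance of any of pliers, tape, glue from where it was at the start of the episode above 0.03 m).
It also fails if it takes over 32 s, if anything falls off the work surface, if the arm or the gripper's body presses on something with over 40 N, if the wrist force passes 120 N, or if a joint passes its speed limit or range.

ROBOT

A 6-joint arm with a two-finger parallel gripper is mounted at the origin on the work surface. World frame = base frame: x ahead of the robot, y to its left, z up, the work surface at z = 0. Lengths are in mm, angles in rad, forces in N, time in s.
With the tool pointing down it reaches from about 350 to 875 mm from the base axis. Payload 4.2 kg.
Tool frame: the origin (TCP) lies midway between the tips of the shut fingers; the grasp point (between the pads) lies 19 mm behind it; x points along the fingers, y is the direction in which the jaws open and shut, and the axes are right-handed (so a half turn about x gives the same grasp; the last joint's range is limited). The gripper opens to 85 mm and grips with 20 to 120 N. Pads are 22 mm wide; open, the fingers measure 114 mm over their backs; the gripper's body (76 mm by 85 mm) begins 54 mm behind the grasp point. The pads swing forward as they close: fully open they stand 13 mm farther back than shut.
Start: joints at [-0.872, 0.385, 0.008, 0, -1.194, -0.259], TCP at [266.111, -565.495, 231.312] pointing down, gripper open.
Joint ranges: [-3.14, 3.14], [-1.21, 2.06], [-1.07, 1.41], [-3.16, 2.05], [-2.99, -0.16], [-3.1, 3.1]. Speed limits (rad/s): [2.79, 2.79, 3.14, 3.14, 3.14, 3.14].

INTERFACE

Orientations are given as a unit quaternion [x, y, z, w].
In Python, from bench import readout, imaging, arm gives the robot as it stands.
- The arm moves only by the tool arm_command, never from a script. Its argument "increments" is a list of rows, each a list of 3 entries, a list of its own where there are three numbers: the turn, a rotation vector about the world's x, y, z in degrees, then the shift along the world's x, y, z in mm, then the closure, from 0 (fully open) to 1 (shut). In form: [[[ax, ay, az], [tx, ty, tz], fingers], ...]. A call has exactly 5 rows; each row is the pose to reach, as a shift and turn from the pose measured when the call began; what a row does not reach only later rows make up. A row lasts 1/10 s, in which the tool goes at most 50 mm and 8.59 degrees, less where a joint would pass 70% of its speed; a pose out of reach is approached as far as the arm can. A call with a gripper value outside its range is refused whole. The fingers move at their own pace and stop on an object; the grip force is fixed at half the most. Time passes only in rows, so rows that repeat a pose let the fingers close, or fill a call up. It gives the time, the measured TCP pose, the force and the opening at its end, in the units of the state.
- readout.read_state(): the state, without advancing time (a new reading comes with each control period).
- imaging.get_image(name): name is "scene" or "side" or "wrist"; returns (picture, depth): 384x512x3 uint8, blue, green, red; 384x512 float32, mm along the optical axis (not along the pixel's ray), 0 where there is no reading.
- imaging.camera_info(name): a dict with "vfov" (degrees; the focal length in pixels is half the picture's height over the tangent of half this angle, whatever the lens; pixels are square), "cx", "cy" (the principal point, pixels), "D" ([k1, k2, p1, p2, k3] as OpenCV has them; the pictures are not rectified), "eye" and "rotation" of the camera in the world; the wrist camera has in their place "T_tool_cam" (4x4, takes a point from camera to tool coordinates, whose origin is the TCP and whose axes are the tool frame's). Camera axes: x right, y down, z forward; pixel columns grow to the right and rows downward; lengths in mm; the calibration is good to about 2 mm. A picture is of the moment at which its call begins: read the wrist's pose just before it. camera_info takes no time and is no camera call.
- arm.job_done(): hands the job in, once; it reports no verdict.
The state is a dict: "clock": time; "joints": joint angles; "joint_vel": joint speeds; "joint_efforts": joint torques, N m; "position": TCP position; "ee_rot": TCP orientation; "contact_force": force on the tool from outside, world axes, zero at the start; "wrist_torque": the same for the moment, N m; "gripper_width": finger opening in mm.
Only numpy, scipy, OpenCV 4.12 (cv2) and the standard library are available. Lean on these libraries where they do the work, as an engineer would, in place of code of your own. Each camera call takes 0.05 s, during which the arm holds its last target. There are 200 camera calls.

## Working session

There is one attempt and no reset: what is moved stays moved. The work goes in short steps, Python scripts to look and compute and a tool call to move; the robot and the scene stay as the last step left them, time stands still between calls to the robot, and variables do not carry over. Pictures are saved under pics/ and viewed, about 8 in all and at most 12, crops included, and the job is handed in when it is done.

Besides the shell and the picture viewer there is one more tool, called after ">>>" in YAML: its name, and indented under it one key for each argument. arm_command: Moves the arm, as the interface text tells. Its arguments: {"type":"object","properties":{"increments":{"type":"array","items":{"type":"array"}}},"required":["increments"]}

```bash
mkdir -p pics; ls; cat > h.py <<'E'
import numpy as np,cv2
from bench import readout,imaging,arm
def K(i):
    f=192/np.tan(np.radians(i['vfov'])/2); return np.array([[f,0,i['cx']],[0,f,i['cy']],[0,0,1.]])
def world(i,uv,z):
    uv=np.atleast_2d(np.float64(uv)); n=cv2.undistortPoints(uv[:,None],K(i),np.array(i['D']))[:,0]
    z=np.atleast_1d(z); return (np.c_[n,np.ones(len(n))]*z[:,None])@np.array(i['rotation']).T+np.array(i['eye'])
def proj(i,P):
    R=np.array(i['rotation']);return cv2.projectPoints((np.atleast_2d(P)-i['eye'])@R,np.zeros(3),np.zeros(3),K(i),np.array(i['D']))[0][:,0]
E
python3 - <<'E'
from h import *
s=readout.read_state();print(s)
for n in('scene','side'):
    i=imaging.camera_info(n);print(n,i)
    p,d=imaging.get_image(n);cv2.imwrite(f'pics/{n}0.png',p);np.save(f'{n}0.npy',d)
E
```

```text
pics
{'clock': 0.0, 'joints': array([-8.72394913e-01,  3.85609647e-01,  6.62304827e-03, -4.92047016e-04,
       -1.19402311e+00, -2.58619926e-01]), 'joint_vel': array([-0.00034581, -0.00058824, -0.00104582, -0.00146035,  0.000341  ,
        0.00098729]), 'joint_efforts': array([ 2.12566224e-04, -3.92293167e+01,  1.88403136e+01,  4.18613970e+00,
       -4.57830029e-03, -1.48335198e-05]), 'position': array([ 265.86389464, -564.98368594,  230.18949561]), 'ee_rot': array([-0.15340441,  0.69031092,  0.15494262,  0.68987732]), 'contact_force': array([ 0.92342172, -0.74321412,  0.84897678]), 'wrist_torque': array([-0.04947336, -0.05435361, -0.05194536]), 'gripper_width': 85.48381172573833}
scene {'vfov': 45.06466520745902, 'cx': 246.96377711331908, 'cy': 189.49528418235334, 'D': array([-0.19048759,  0.        ,  0.        ,  0.        ,  0.        ]), 'eye': array([1145.46247702, -465.92288346, 1334.89493546]), 'rotation': array([ 0.87168053,  0.38378388, -0.11658836, -0.28158507])}
side {'vfov': 45.26089033280063, 'cx': 255.2207585217269, 'cy': 185.19225553965435, 'D': array([-0.18015489,  0.        ,  0.        ,  0.        ,  0.        ]), 'eye': array([ 463.80376402, 1117.24505457,  797.85027467]), 'rotation': array([-0.0375023 ,  0.87271747, -0.48651092,  0.01627666])}
```

```bash
sed -i "s/np.array(i\['rotation'\])/Rot.from_quat(i['rotation']).as_matrix()/; 1a from scipy.spatial.transform import Rotation as Rot" h.py; cat h.py | head -12
```

```text
import numpy as np,cv2
from scipy.spatial.transform import Rotation as Rot
from bench import readout,imaging,arm
def K(i):
    f=192/np.tan(np.radians(i['vfov'])/2); return np.array([[f,0,i['cx']],[0,f,i['cy']],[0,0,1.]])
def world(i,uv,z):
    uv=np.atleast_2d(np.float64(uv)); n=cv2.undistortPoints(uv[:,None],K(i),np.array(i['D']))[:,0]
    z=np.atleast_1d(z); return (np.c_[n,np.ones(len(n))]*z[:,None])@Rot.from_quat(i['rotation']).as_matrix().T+np.array(i['eye'])
def proj(i,P):
    R=Rot.from_quat(i['rotation']).as_matrix();return cv2.projectPoints((np.atleast_2d(P)-i['eye'])@R,np.zeros(3),np.zeros(3),K(i),np.array(i['D']))[0][:,0]
```

View pics/scene0.png

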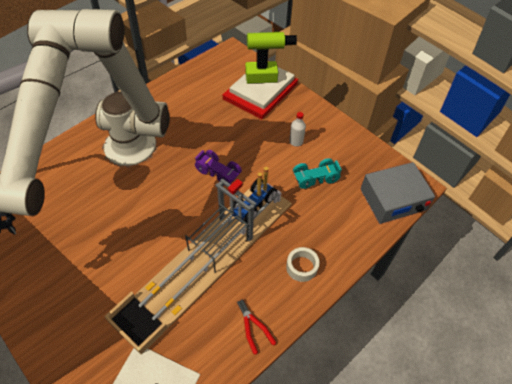

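View pics/side0.png

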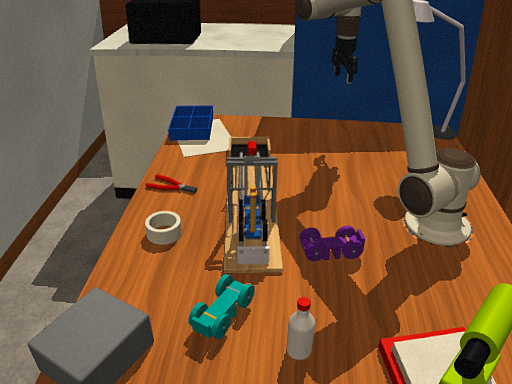

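```bash
python3 - <<'E'
from h import *
p=cv2.imread('pics/scene0.png');d=np.load('scene0.npy');i=imaging.camera_info('scene')
h=cv2.cvtColor(p,cv2.COLOR_BGR2HSV)
def blobs(n,lo,hi,a=4):
    m=cv2.inRange(h,lo,hi);k,l,s,c=cv2.connectedComponentsWithStats(m)
    for j in range(1,k):
        if s[j,4]>=a:
            z=np.median(d[l==j]);print(n,c[j].round(1),s[j,4],s[j,:4],world(i,c[j],z)[0].round(1))
blobs('yel',(20,150,120),(32,255,255));blobs('red',(0,180,90),(6,255,255));blobs('blue',(100,150,30),(118,255,255),20)
c=cv2.resize(p[150:360,95:310],None,fx=2.8,fy=2.8,interpolation=cv2.INTER_CUBIC);cv2.imwrite('pics/c1.png',c)
E
```

```text
yel [283.8  32.8] 4 [283  32   2   3] [-14.6 850.9  97.7]
yel [245.7  66.4] 15 [245  62   5  12] [ 49.4 560.2 100.7]
yel [266. 168.] 5 [265 167   3   3] [539.4 194.4 198.3]
yel [327.5 167.5] 4 [327 166   2   4] [603.8 448.5  45.8]
yel [259.5 173.5] 4 [259 173   2   2] [543.6 162.1 202.4]
yel [149.8 285.6] 36 [146 282   9   8] [ 533.4 -285.4   18.4]
yel [155.2 289.7] 26 [152 286   8   8] [ 562.8 -283.    34.8]
yel [169.  301.6] 26 [166 298   7   8] [ 621.6 -275.4   35.7]
yel [175.9 309.6] 39 [172 306   9   9] [ 648.6 -273.    18.1]
red [254.2 101.6] 602 [222  78  76  41] [170.1 497.5  26.2]
red [299.6 114.8] 37 [297 112   7   7] [419.8 482.4 149.3]
red [234.8 185.5] 119 [228 179  15  15] [558.1  47.6 260.2]
red [427.4 202.8] 16 [425 201   6   5] [948.1 578.5  67.2]
red [256.3 332.2] 404 [244 314  32  41] [ 859.5 -141.7   13.9]
blue [196.4  50.9] 250 [179  40  38  23] [-790.6  920.8 -484.1]
blue [473.1 100.5] 2721 [441  66  68  70] [ 765.5 1320.7  -40.5]
blue [404.3 120.7] 621 [391 103  31  40] [ 470.7 1358.5 -437.8]
blue [258. 197.] 105 [250 191  17  15] [551.6 153.1  92. ]
blue [401.2 210.4] 82 [392 206  19  10] [902.4 484.   66.6]
blue [235.4 211.6] 22 [234 209   4   7] [551.1  54.5 106.6]
blue [243.7 212.6] 38 [242 208   6  11] [565.4  77.1  93.3]
```

View pics/c1.png

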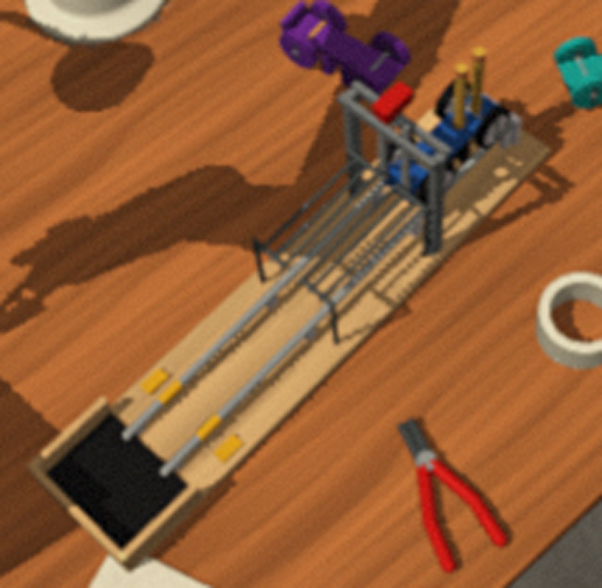

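Handle is the red block at scene (235,186), carriage blue at ~(250,200) behind the portal. Look-alikes to leave: purple (215,165), turquoise (318,172); other reds: pliers (257,330), bottle cap (300,115). The crop confirms this. Rack frame follows from the yellow stretches (their 59 mm spacing fits the given 60 mm).

```bash
cat >> h.py <<'E'
D=np.array([.106,-.9944,0]);Y=np.array([.9944,.106,0]);O=np.array([567.1,-45.5,0])
def rk(x,y,z): return O+D*x+Y*y+np.array([0,0,z])
def torack(P): q=np.array(P)-O; return np.array([q@D,q@Y,q[2]])
def nose(n,p,rng):
    i=imaging.camera_info(n);h=cv2.cvtColor(p,cv2.COLOR_BGR2HSV)
    m=cv2.GaussianBlur(((h[...,0]>14)&(h[...,0]<34)&(h[...,1]>140)&(h[...,2]>70)).astype(np.float32),(3,3),0)
    sc=[]
    for x in rng:
        t=0
        for o in(110,140):
            xc=x-85;a=75-.052*xc
            def s(lo,hi): return proj(i,[rk(x-o,0,a+6+k) for k in np.linspace(lo,hi,16)])
            g=lambda q:m[np.clip(q[:,1].round().astype(int),0,383),np.clip(q[:,0].round().astype(int),0,511)].mean()
            a1=s(50,108);t+=g(a1)-.5*g(a1+[5,0])-.5*g(a1-[5,0])-.5*g(s(114,140))
        sc.append(t)
    sc=np.array(sc);j=sc.argmax();w=np.exp((sc-sc[j])*20);return round(float((w*rng).sum()/w.sum()),1),round(float(sc[j]),2)
def look(rng=np.arange(-130,260,1.),save=None):
    s=readout.read_state();out=[]
    for n in('scene','side'):
        t=readout.read_state()['clock'];p,d=imaging.get_image(n);out.append((n,round(float(t),2),nose(n,p,rng)))
        if save:cv2.imwrite(f'pics/{save}_{n}.png',p)
    s=readout.read_state();print(out);print(round(float(s['clock']),2),'tcp rack',torack(s['position']).round(1),'F',s['contact_force'].round(1),'w',round(s['gripper_width'],1))
E
python3 - <<'E'
from h import *
for n in('scene','side'): print(nose(n,cv2.imread(f'pics/{n}0.png'),np.arange(-150,260,1.)))
i=imaging.camera_info('side');p=cv2.imread('pics/side0.png');d=np.load('side0.npy')
h=cv2.cvtColor(p,cv2.COLOR_BGR2HSV);m=cv2.inRange(h,(0,180,90),(6,255,255))>0;m[:,:240]=0;m[:,265:]=0;m[:130]=0;m[165:]=0
v,u=np.where(m);print('handle side',len(u),torack(world(i,[[u.mean(),v.mean()]],np.median(d[m]))[0]))
s=readout.read_state();R=Rot.from_quat(s['ee_rot']).as_matrix();print(R.round(3))
ax=np.column_stack([[0,0,-1],Y,np.cross([0,0,-1],Y)])
for g in(1,-1):
    T=np.column_stack([[0,0,-1],g*Y,np.cross([0,0,-1],g*Y)]);print(np.degrees(Rot.from_matrix(T@R.T).as_rotvec()).round(2))
for q in((-96,0,300),(-96,0,234)):print((rk(*q)-s['position']).round(1))
E
```

```text
(-101.6, 0.69)
(-132.9, 1.26)
handle side 96 [-108.78255852   -0.32084298  258.51911989]
[[-0.001 -0.426  0.905]
 [ 0.002  0.905  0.426]
 [-1.     0.002 -0.   ]]
[-1.200e-01  6.000e-02 -1.091e+02]
[-5.00e-02 -1.10e-01  7.09e+01]
[291.  615.   69.7]
[291.  615.    3.7]
```

>>> arm_command:
  increments:
    - [[0, 0, 5], [20, 43, 14], 0.5]
    - [[0, 0, 10], [40, 86, 28], 0.5]
    - [[0, 0, 15], [60, 128, 42], 0.5]
    - [[0, 0, 20], [80, 171, 56], 0.5]
    - [[0, 0, 25], [100, 214, 70], 0.5]

```text
clock: 0.6
position: [366.1, -349.2, 300.5]
ee_rot: [-0.3, 0.64, 0.302, 0.639]
contact_force: [1.4, -0.5, -0.0]
gripper_width: 42.9
```

>>> arm_command:
  increments:
    - [[0, 0, 6], [19, 43, 0], 0.5]
    - [[0, 0, 12], [38, 86, 0], 0.5]
    - [[0, 0, 18], [58, 130, 0], 0.5]
    - [[0, 0, 24], [77, 173, 0], 0.5]
    - [[0, 0, 30], [96, 216, 0], 0.5]

```text
clock: 1.1
position: [462.2, -131.2, 300.3]
ee_rot: [-0.457, 0.54, 0.458, 0.539]
contact_force: [0.3, -0.5, -0.4]
gripper_width: 42.9
```

>>> arm_command:
  increments:
    - [[0, 0, 4], [24, 46, 0], 0.5]
    - [[0, 0, 8], [48, 92, 0], 0.5]
    - [[0, 0, 12], [72, 138, 0], 0.5]
    - [[0, 0, 16], [95, 183, 0], 0.5]
    - [[0, 0, 16], [95, 183, 0], 0.5]

```text
clock: 1.6
position: [558.7, 55.9, 298.8]
ee_rot: [-0.528, 0.47, 0.53, 0.468]
contact_force: [0.1, -0.3, -0.5]
gripper_width: 43.0
```

```bash
python3 - <<'E'
from h import *
s=readout.read_state();print(s['clock'],torack(s['position']),s['position'],s['gripper_width'],s['contact_force'])
R=Rot.from_quat(s['ee_rot']).as_matrix();T=np.column_stack([[0,0,-1],-Y,np.cross([0,0,-1],-Y)]);print(np.degrees(Rot.from_matrix(T@R.T).as_rotvec()).round(2),s['joints'].round(2))
p,d=imaging.get_image('wrist');cv2.imwrite('pics/w1.png',p)
i=dict(imaging.camera_info('wrist'));M=np.array(i['T_tool_cam']);i['rotation']=Rot.from_matrix(R@M[:3,:3]).as_quat();i['eye']=s['position']+R@M[:3,3]
h=cv2.cvtColor(p,cv2.COLOR_BGR2HSV);m=(cv2.inRange(h,(0,180,60),(6,255,255))>0)&(d>0);v,u=np.where(m)
P=world(i,np.c_[u,v].astype(float),d[m]);Q=np.array([torack(a) for a in P]);Q=Q[(abs(Q[:,0]+96)<60)&(Q[:,2]>230)];print(len(Q),Q.min(0),Q.max(0))
E
```

```text
1.6 [-101.75925106    2.35159172  298.75481549] [558.65251122  55.93183553 298.75481549] 42.992680874131416 [ 0.08620933 -0.26045356 -0.47539391]
[ 0.01 -0.25 -0.86] [ 0.39  0.24 -0.03 -0.   -1.3  -0.27]
2363 [-117.87223775  -12.50170061  246.13908128] [-74.97608777   8.45921063 264.3681447 ]
```

>>> arm_command:
  increments:
    - [[0, 0, -0.9], [-2.7, -6.3, 0], 0.5]
    - [[0, 0, -0.9], [-2.7, -6.3, -20], 0.5]
    - [[0, 0, -0.9], [-2.7, -6.3, -42], 0.5]
    - [[0, 0, -0.9], [-2.7, -6.3, -64], 0.5]
    - [[0, 0, -0.9], [-2.7, -6.3, -64], 0.5]

```text
clock: 2.15
position: [552.7, 46.4, 231.9]
ee_rot: [-0.522, 0.478, 0.527, 0.471]
contact_force: [-0.6, -0.7, 1.3]
gripper_width: 42.8
```

>>> arm_command:
  increments:
    - [[0, 0, 0], [0, 0, 0], 0.8]
    - [[0, 0, 0], [0, 0, 0], 0.8]
    - [[0, 0, 0], [0, 0, 0], 0.8]
    - [[0, 0, 0], [0, 0, 0], 0.8]
    - [[0, 0, 0], [0, 0, 0], 0.8]

```text
clock: 2.65
position: [555.1, 45.3, 233.9]
ee_rot: [-0.524, 0.476, 0.525, 0.473]
contact_force: [5.5, -4.5, -3.1]
gripper_width: 21.2
```

```bash
python3 - <<'E'
from h import *
look()
print((rk(110,0,62)-rk(-96,0,234)).round(1))
E
```

```text
[('scene', 2.65, (-100.8, 0.71)), ('side', 2.7, (-127.2, 1.29))]
2.75 tcp rack [-91.6  -2.3 233.8] F [ 5.2 -4.3 -3.1] w 21.3
[  21.8 -204.8 -172. ]
```

>>> arm_command:
  increments:
    - [[0, 0, 0], [0, 0, 22], 0.8]
    - [[0, 0, 0], [0, 0, 43], 0.8]
    - [[0, 0, 0], [0, 0, 43.5], 0.8]
    - [[0, 0, 0], [0, 0, 43], 0.5]
    - [[0, 0, 0], [0, 0, 43], 0.5]

```text
clock: 3.25
position: [555.2, 44.9, 277.4]
ee_rot: [-0.524, 0.476, 0.525, 0.473]
contact_force: [-0.1, -0.5, 0.6]
gripper_width: 42.7
```

>>> arm_command:
  increments:
    - [[0, 0, 0], [5, -48, 0], 0.5]
    - [[0, 0, 0], [10, -91.5, -8], 0.5]
    - [[0, 0, 0], [15, -130, -38], 1]
    - [[0, 0, 0], [19, -165, -73], 1]
    - [[0, 0, 0], [22, -186, -117], 1]

```text
clock: 3.75
position: [578.3, -143.8, 161.1]
ee_rot: [0.525, -0.476, -0.523, -0.474]
contact_force: [0.7, 0.9, -0.3]
gripper_width: 0.5
```

```bash
python3 - <<'E'
from h import *
s=readout.read_state();n=nose('scene',imaging.get_image('scene')[0],np.arange(-110,200,1.));print(s['clock'],n,torack(s['position']).round(1),s['gripper_width'])
E
```

```text
3.75 (-24.6, 0.62) [ 99.    0.8 161.1] 0.5140459415208228
```

>>> arm_command:
  increments:
    - [[0, 0, 0], [0.6, -6, -45], 1]
    - [[0, 0, 0], [0.6, -6, -90], 1]
    - [[0, 0, 0], [0.6, -6, -101], 1]
    - [[0, 0, 0], [0.6, -6, -101], 1]
    - [[0, 0, 0], [0.6, -6, -101], 1]

```text
clock: 4.3
position: [575.5, -150.6, 52.7]
ee_rot: [-0.521, 0.479, 0.526, 0.472]
contact_force: [0.4, -0.2, 0.8]
gripper_width: -0.1
```

```bash
python3 - <<'E'
from h import *
s=readout.read_state();p=imaging.get_image('scene')[0];n=nose('scene',p,np.arange(-110,200,1.));print(s['clock'],n,torack(s['position']).round(1),s['gripper_width'],s['contact_force'].round(1))
cv2.imwrite('pics/t1.png',cv2.resize(p[150:360,95:310],None,fx=2.8,fy=2.8))
E
```

```text
4.3 (69.0, 1.05) [105.4  -2.8  52.7] -0.07002509199225403 [ 0.4 -0.2  0.8]
```

View pics/t1.png

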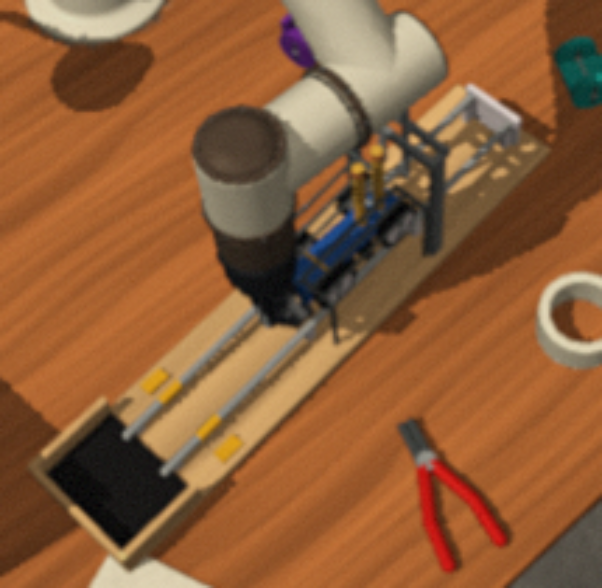

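The fingers are down just ahead of the carriage (fingers at crop (280,310)); posts upright, nose at ~69 mm and moving about 0.175 m/s. Moving along with it.

>>> arm_command:
  increments:
    - [[0, 0, 0], [2, -15, 1], 1]
    - [[0, 0, 0], [4, -30, 2], 1]
    - [[0, 0, 0], [6, -44, 2], 1]
    - [[0, 0, 0], [8, -58, 1], 1]
    - [[0, 0, 0], [9.5, -71.5, 0], 1]

```text
clock: 4.85
position: [585.3, -223.8, 53.2]
ee_rot: [-0.521, 0.479, 0.525, 0.473]
contact_force: [0.7, -2.4, 0.3]
gripper_width: -0.0
```

```bash
python3 - <<'E'
from h import *
s=readout.read_state();print(s['clock'],torack(s['position']).round(1),s['contact_force'].round(2),(np.array(s['contact_force'])@D).round(2),s['joint_vel'].round(3))
E
```

```text
4.85 [179.2  -0.8  53.2] [ 0.67 -2.42  0.28] 2.48 [-0.221  0.1    0.155  0.009 -0.055  0.214]
```

>>> arm_command:
  increments:
    - [[0, 0, 0], [1.3, -12.5, 0], 1]
    - [[0, 0, 0], [2.4, -23, 0], 1]
    - [[0, 0, 0], [3.3, -31.3, -0.5], 1]
    - [[0, 0, 0], [3.9, -37.7, -1], 1]
    - [[0, 0, 0], [4.4, -42.2, -1], 1]

```text
clock: 5.35
position: [589.7, -266.4, 52.1]
ee_rot: [-0.521, 0.479, 0.525, 0.473]
contact_force: [0.3, -0.3, -0.2]
gripper_width: 0.2
```

```bash
python3 - <<'E'
from h import *
s=readout.read_state();print(s['clock'],torack(s['position']).round(1),s['contact_force'].round(2),(np.array(s['contact_force'])@D).round(2),s['joint_vel'].round(3))
p=imaging.get_image('scene')[0];print(nose('scene',p,np.arange(100,260,1.)));cv2.imwrite('pics/t2.png',cv2.resize(p[150:360,95:310],None,fx=2.8,fy=2.8))
E
```

```text
5.35 [222.1  -1.   52.1] [ 0.26 -0.25 -0.17] 0.28 [-0.062  0.026  0.057 -0.002 -0.031  0.066]
(211.4, 1.27)
```

View pics/t2.png

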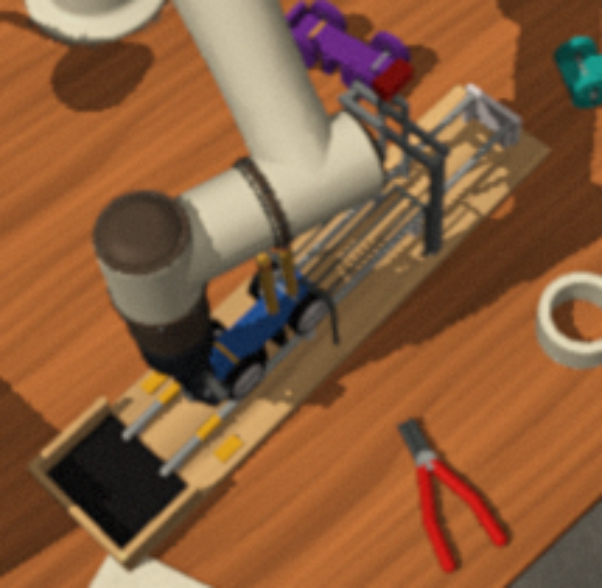

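Nose rests against the fingers (nose ≈211, TCP 222, i.e. 10.7 mm), posts upright, gate up. Lowering slowly onto the mark.

>>> arm_command:
  increments:
    - [[0, 0, 0], [0.3, -3, 0], 1]
    - [[0, 0, 0], [0.8, -7, -0.5], 1]
    - [[0, 0, 0], [1.2, -11, -0.5], 1]
    - [[0, 0, 0], [1.6, -15, -1], 1]
    - [[0, 0, 0], [2, -18.5, -1], 1]

```text
clock: 5.9
position: [591.9, -285.7, 51.1]
ee_rot: [-0.521, 0.479, 0.525, 0.473]
contact_force: [0.5, -0.8, -0.5]
gripper_width: 0.1
```

```bash
python3 - <<'E'
from h import *
s=readout.read_state();print(s['clock'],torack(s['position']).round(1),(np.array(s['contact_force'])@D).round(2))
E
```

```text
5.9 [241.4  -0.8  51.1] 0.88
```

>>> arm_command:
  increments:
    - [[0, 0, 0], [0.3, -2.5, 0], 1]
    - [[0, 0, 0], [0.4, -3.7, 0], 1]
    - [[0, 0, 0], [0.4, -4, 0], 1]
    - [[0, 0, 0], [0.4, -4, 0], 1]
    - [[0, 0, 0], [0.4, -4, 0], 1]

```text
clock: 6.4
position: [592.3, -289.6, 51.1]
ee_rot: [-0.521, 0.479, 0.525, 0.473]
contact_force: [0.1, 0.2, -0.6]
gripper_width: -0.3
```

```bash
python3 - <<'E'
from h import *
s=readout.read_state();print(s['clock'],torack(s['position']).round(1),(np.array(s['contact_force'])@D).round(2))
p,d=imaging.get_image('scene');print(nose('scene',p,np.arange(150,260,.5)))
q,_=imaging.get_image('side')
h=cv2.cvtColor(p,cv2.COLOR_BGR2HSV);m=cv2.inRange(h,(0,180,90),(6,255,255));m[:,:200]=0;m[:,270:]=0;m[:150]=0;m[220:]=0;v,u=np.where(m>0);print('handle',torack(world(imaging.camera_info('scene'),[[u.mean(),v.mean()]],np.median(d[m>0]))[0]))
cv2.imwrite('pics/t3.png',np.hstack([cv2.resize(a,(400,450),interpolation=cv2.INTER_CUBIC) for a in(p[220:355,110:230],q[120:255,190:310])]))
E
```

```text
6.4 [245.4  -0.8  51.1] -0.15
(234.7, 1.44)
handle [-95.2333634    2.48866743 299.73289288]
```

View pics/t3.png

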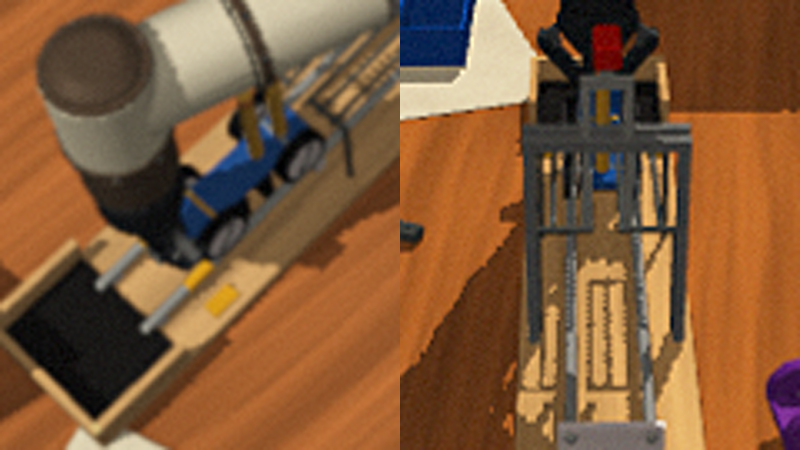

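Nose at 234.7 mm (mark 235), posts upright, gate up. Hold for more than 2 s.

>>> arm_command:
  increments:
    - [[0, 0, 0], [0, 0, 0], 1]
    - [[0, 0, 0], [0, 0, 0], 1]
    - [[0, 0, 0], [0, 0, 0], 1]
    - [[0, 0, 0], [0, 0, 0], 1]
    - [[0, 0, 0], [0, 0, 0], 1]

```text
clock: 7.0
position: [592.3, -289.5, 51.1]
ee_rot: [-0.521, 0.479, 0.525, 0.473]
contact_force: [-0.2, -0.6, -0.2]
gripper_width: 0.2
```

>>> arm_command:
  increments:
    - [[0, 0, 0], [0, 0, 0], 1]
    - [[0, 0, 0], [0, 0, 0], 1]
    - [[0, 0, 0], [0, 0, 0], 1]
    - [[0, 0, 0], [0, 0, 0], 1]
    - [[0, 0, 0], [0, 0, 0], 1]

```text
clock: 7.5
position: [592.3, -289.5, 51.1]
ee_rot: [-0.521, 0.479, 0.525, 0.473]
contact_force: [-0.4, -0.7, 0.0]
gripper_width: 0.2
```

>>> arm_command:
  increments:
    - [[0, 0, 0], [0, 0, 0], 1]
    - [[0, 0, 0], [0, 0, 0], 1]
    - [[0, 0, 0], [0, 0, 0], 1]
    - [[0, 0, 0], [0, 0, 0], 1]
    - [[0, 0, 0], [0, 0, 0], 1]

```text
clock: 8.0
position: [592.3, -289.6, 51.1]
ee_rot: [-0.521, 0.479, 0.525, 0.473]
contact_force: [-1.1, -0.8, -0.2]
gripper_width: -0.3
```

>>> arm_command:
  increments:
    - [[0, 0, 0], [0, 0, 0], 1]
    - [[0, 0, 0], [0, 0, 0], 1]
    - [[0, 0, 0], [0, 0, 0], 1]
    - [[0, 0, 0], [0, 0, 0], 1]
    - [[0, 0, 0], [0, 0, 0], 1]

```text
clock: 8.5
position: [592.3, -289.5, 51.1]
ee_rot: [-0.521, 0.479, 0.525, 0.473]
contact_force: [0.4, -0.1, -0.0]
gripper_width: 0.1
```

>>> arm_command:
  increments:
    - [[0, 0, 0], [0, 0, 0], 1]
    - [[0, 0, 0], [0, 0, 0], 1]
    - [[0, 0, 0], [0, 0, 0], 1]
    - [[0, 0, 0], [0, 0, 0], 1]
    - [[0, 0, 0], [0, 0, 0], 1]

```text
clock: 9.0
position: [592.3, -289.6, 51.1]
ee_rot: [-0.521, 0.479, 0.525, 0.473]
contact_force: [0.2, -0.3, -0.1]
gripper_width: -0.2
```

```bash
python3 - <<'E'
from h import *
s=readout.read_state();f=[]
p,d=imaging.get_image('scene');print(s['clock'],torack(s['position']).round(1),nose('scene',p,np.arange(150,260,.5)))
for k in range(12): imaging.get_image('side'); f.append(float(readout.read_state()['contact_force']@D))
print(np.round(f,2),np.mean(f))
E
```

```text
9.0 [245.4  -0.8  51.1] (235.1, 1.42)
[ 0.14  0.67  0.9   0.29  0.66  0.55 -0.2  -0.45 -0.62  0.52  0.36  0.87] 0.3066989853555952
```

Mean push is about 0.3 N downhill, as expected for the carriage leaning on the fingers. Handing in.

```bash
python3 -c "
from bench import arm
print(arm.job_done())"
```

```text
the job is handed in; nothing more can be done
None
```

I lifted the red gate and left it up. I caught the carriage on the shut fingers just past the guard by moving along slightly slower than it. I then braked it gently, lowered it onto the yellow stretch, and handed the job in at about 9.7 s (limit 32 s) with the fingers still holding it. The hand-in gives no verdict.

Last checks before handing in:
- **Nose position:** 235.1 mm along the rack from the scene camera (mark 235 mm). Two readings 2.6 s apart differed by 0.4 mm, so it was at rest.
- **Hold:** the force on the fingers averaged about 0.3 N downhill over 12 readings. Single readings are noisy, roughly ±0.6 N, and some were negative, so the contact rests on that average.
- **Posts:** both were upright in the last picture I viewed, at 6.4 s. The 9.0 s image still matched upright posts just as well.
- **Gate:** the handle camera reading rose about 40 mm, while the gripper lifted it 43.5 mm. These disagree by a few millimetres, but both are above the required 35 mm.

The side camera's estimate of the nose position was about 30 mm off, because it looks nearly along the rails, so I used the scene camera only.

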